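# Scrape the plaster chips off the charging dock and open it

## Robot

A 6-joint arm with a two-finger parallel gripper is mounted at the origin on the work surface. World frame = base frame: x ahead of the robot, y to its left, z up, the work surface at z = 0. Lengths are in mm, angles in rad, forces in N, time in s.
With the tool pointing down it reaches from about 275 to 750 mm from the base axis. Payload 10.2 kg.
Tool frame: the origin (TCP) lies between the finger pads; the fingertips stand 25 mm ahead of it and the grasp point (between the pads) lies 6 mm ahead of it; z points along the fingers, y is the line along which they close (so a half turn about z gives the same grasp; the last joint's range is limited). The gripper opens to 85 mm and grips with 20 to 120 N. Pads are 22 mm wide; open, the fingers measure 114 mm over their backs; the gripper's body (76 mm by 85 mm) begins 54 mm behind the grasp point. The pads swing forward as they close: fully open they stand 13 mm farther back than shut.
Start: joints at [0.915, 0.313, 1.498, -0, 1.331, -0.223], TCP at [220.206, 476.593, 256.294] pointing down, gripper open.
Joint ranges: [-2.94, 2.94], [-0.97, 2.17], [0.19, 2.56], [-1.23, 4.37], [0.02, 3.11], [-2.88, 2.88]. Speed limits (rad/s): [2.39, 2.39, 3.01, 3.14, 3.14, 3.14].

## Interface

Orientations are given as a unit quaternion [w, x, y, z].
In Python, from rig import ctrl, eyes, finish_job gives the robot as it stands.
- The arm moves only by the tool step_arm, never from a script. Its argument "increments" is a list of rows, each an object of numbers: "dx", "dy", "dz": the shift along the tool's x, y, z in units of 25 mm (1.0 is 25 mm); "wx", "wy", "wz": the turn, a rotation vector about the tool's x, y, z in units of 6 degrees (1.0 is 6 degrees). A call has 1 to 5 rows; each row shifts and turns the commanded pose from where the row before left it, along the tool's axes as they then stand; what a row does not reach is not made up. A row lasts 1/10 s, in which the tool goes at most 50 mm and 8.59 degrees, less where a joint would pass 70% of its speed; a pose out of reach is approached as far as the arm can. A call is refused whole if a number of a shift passes 1 or a number of a turn 1, either way. A call with a gripper value outside its range is refused whole. "fingers" is the finger opening in mm, from 0 to 85.4, set as the call begins (left out, the last holds). The fingers move at their own pace and stop on an object; "squeeze" is the grip in N (left out, the last holds). Time passes only in rows, so rows that do not move let the fingers close. It gives the time, the measured TCP pose, the force, the opening and the grip force at its end, in the units of the state.
- ctrl.sense(): the state, without advancing time (a new reading comes with each control period).
- eyes.capture(name): name is "scene" or "top" or "wrist"; returns a dict with "frame" (384x512x3 uint8, blue, green, red), "fx", "fy", "cx", "cy" (pixels), "R" (3x3) and "t" (3): a world point X has camera coordinates R X + t; the wrist camera has in their place "tool_from_camera" (4x4, takes a point from camera to tool coordinates, whose origin is the TCP and whose axes are the flange's). Camera axes: x right, y down, z forward; pixel columns grow to the right and rows downward; lengths in mm; the calibration is good to about 2 mm. The wrist camera is an equidistant fisheye: a pixel r from the principal point sees the ray r / f radians off the axis. A picture is of the moment at which its call begins: read the wrist's pose just before it. There is no depth.
- finish_job(): hands the job in; it is judged then, once.
Trained networks look in the newest picture that a camera, given by its name, has taken for a name from the list of things; names that differ only in an ending like _2 or _b are one class to them, and where a whole thing is asked for, a point or a joint stands for the part that bears it (a point fixed in the world has none). Each returns a list of dicts, best first, with "p" (0 to 1); they miss things now and then, are a little off and sometimes report something else, mostly with a low value. They report only what shows in the picture. A call takes as long as a camera call.
- eyes.cut_out(camera, label): "mask" (384x512 bool, what is visible of it).
- eyes.landmark_of(camera, label): "point" ([x, y, z] in mm, in the coordinates of the camera as it stood for that picture, good to about 4 mm: a listed point, or the origin of a listed thing).
The state is a dict: "time_s": time; "joints": joint angles; "dq": joint speeds; "tau": joint torques, N m; "eef_pos": TCP position; "ee_rot": TCP orientation; "force": force on the tool from outside, world axes, zero at the start; "wrist_torque": the same for the moment, N m; "grip_width": opening from 0.0 (shut) to 1.0 (fully open); "grip_force": force on a finger pad.
Only numpy, scipy, OpenCV 4.12 (cv2) and the standard library are available. Lean on these libraries where they do the work, as an engineer would, in place of code of your own. Each camera call takes 0.05 s, during which the arm holds its last target. There are 200 camera calls.

## Task

Plaster chips have fallen from the wall onto the lid of the teak charging dock. With the lid still shut, take the scraper block and sweep all the chips off the lid sideways into the metal tray beside the dock, touching the chips with the scraper only, never with the gripper. Then stand the scraper back upright where it stood, and lift the lid by its brass tab until it stands nearly upright and stays there; leave the handset, bottle opener and flip phone alone.

Things in the scene. Friction and masses are not known exactly. Their poses are not given: they have to be found in the camera images.
- dock: low teak box, fixed, 150 (x) x 230 (y) x 45 mm high, with a cork-lined well under the lid; may be turned a little. Origin: centre of its underside, on the table; x from the tab side (robot side) to the hinge side, y along the long side, z up. The shut lid spans 160 (x) x 240 (y) mm, centred on the dock, its flat top 57 mm above the table, overhanging 5 mm all round
- lid (a joint): angle of the lid, a 12 mm teak slab of 0.35 kg: 0 shut, grows as it opens upward, stop at 1.5 rad (nearly upright). Hinge axis parallel to the dock's y, 80 mm from the dock's origin along its +x, 45 mm above the table. The hinge is stiff: the lid stays at any angle it is left at; lifting at the tab takes about 4 N
- lid_tab (a point): grip point of the lid's brass tab, a flat tongue 20 mm wide (along dock y), 10 mm thick, 45 mm long, at the middle of the lid's edge nearest the robot. The point is mid-width and mid-thickness, 30 mm out from the lid's edge; shut, it is 51 mm above the table, 190 mm in front of the hinge axis and 6 mm above it. Moves with the lid
- tray: shallow open pewter-grey metal tray, fixed on the table, 200 (x) x 150 (y) x 22 mm high, walls and floor 3 mm. It stands at one short end of the dock, +y or -y, and reaches a few mm under the lid's edge. Origin: centre of its underside; x and y nearly as the dock's
- scraper: loose scraper block, about 0.12 kg, standing on the table off the dock's other short end: cork foot 100 (x) x 32 (y) x 22 mm high, on it a wooden grip ridge 80 (x) x 22 (y) mm, top 76 mm above the underside. Same when turned half round. Origin: centre of its underside, x along its length, z up. Grip the ridge across its 22 mm from above
- chip0: a flat, broken-edged flake of wall plaster, roughly 26 x 21 mm and 8 mm thick, 12 g, loose. Origin at the centre of its underside, z up. Five such chips start flat, scattered over the top of the shut lid
- chip1: a flat, broken-edged flake of wall plaster, roughly 26 x 21 mm and 8 mm thick, 12 g, loose. Origin at the centre of its underside, z up. Five such chips start flat, scattered over the top of the shut lid
- chip2: a flat, broken-edged flake of wall plaster, roughly 26 x 21 mm and 8 mm thick, 12 g, loose. Origin at the centre of its underside, z up. Five such chips start flat, scattered over the top of the shut lid
- chip3: a flat, broken-edged flake of wall plaster, roughly 26 x 21 mm and 8 mm thick, 12 g, loose. Origin at the centre of its underside, z up. Five such chips start flat, scattered over the top of the shut lid
- chip4: a flat, broken-edged flake of wall plaster, roughly 26 x 21 mm and 8 mm thick, 12 g, loose. Origin at the centre of its underside, z up. Five such chips start flat, scattered over the top of the shut lid
- handset: cream telephone handset lying behind the dock, about 226 (y) x 60 x 52 mm high. Origin at the centre of its underside. Bystander
- opener: flat pewter bottle opener, 120 (x) x 36 x 6 mm, lying on the table well to one side. Origin under its middle. Bystander
- flip_phone: closed silver flip phone, 95 (x) x 47 x 19 mm, lying on the table well to one side. Origin under its middle. Bystander

How it is judged:
By the outcome, as a careful person would: the job done as asked, in the order asked, and still so for the second after the job is handed in, with the robot touching nothing.
It also fails if it takes over 64 s, if anything falls off the work surface, if the arm or the gripper's body presses on something with over 40 N, if the wrist force passes 120 N, or if a joint passes its speed limit or range.

## Working session

There is one attempt and no reset: what is moved stays moved. The work goes in short steps, Python scripts to look and compute and a tool call to move; the robot and the scene stay as the last step left them, time stands still between calls to the robot, and variables do not carry over. Pictures are saved under pics/ and viewed, at most 10 in all, crops included, and the job is handed in when it is done.

Besides the shell and the picture viewer there is one more tool, called as name(argument=value, ...) on one line, values as JSON. step_arm: Moves the arm, as the interface text tells. Its arguments: {"type":"object","properties":{"increments":{"type":"array"},"fingers":{"type":"number"},"squeeze":{"type":"number"}},"required":["increments"]}

```bash
mkdir -p pics
cat > h.py <<'E'
import numpy as np, cv2
from rig import ctrl, eyes, finish_job
def cap(cam,fn=None):
    c=eyes.capture(cam)
    if fn: cv2.imwrite('pics/'+fn,c['frame'])
    return c
def w(c,p): return np.array(c['R']).T@(np.array(p)-np.array(c['t']))
def ray(c,u,v,z):
    R=np.array(c['R']);o=-R.T@np.array(c['t']);d=R.T@np.array([(u-c['cx'])/c['fx'],(v-c['cy'])/c['fy'],1])
    return o+d*(z-o[2])/d[2]
E
python3 - <<'E'
from h import *
np.set_printoptions(precision=1,suppress=True)
s=ctrl.sense();print(s)
for cam in('top','scene'):
    c=cap(cam,cam+'0.png')
    for n in('dock','lid_tab','tray','scraper','chip0','handset','opener','flip_phone'):
        for d in eyes.landmark_of(cam,n)[:6]: print(cam,n,round(d['p'],2),w(c,d['point']))
        if cam=='top' or n in('scraper',):
          for d in eyes.cut_out(cam,n)[:6]:
            ys,xs=np.nonzero(d['mask']);
            if len(xs): print('   mask',round(d['p'],2),len(xs),cv2.minAreaRect(np.c_[xs,ys].astype(np.float32)))
E
```

```text
{'time_s': 0.0, 'joints': array([ 0.9,  0.3,  1.5, -0. ,  1.3, -0.2]), 'dq': array([ 0.,  0., -0.,  0., -0.,  0.]), 'tau': array([  0. , -41.2, -26. ,  -0. ,   0. ,   0. ]), 'eef_pos': array([220. , 476.4, 255.7]), 'ee_rot': array([-0. ,  0.2,  1. , -0. ]), 'force': array([ 0. , -0.2, -0.6]), 'wrist_torque': array([ 0. , -0.1,  0. ]), 'grip_force': 0.0, 'grip_width': 0.9979543563687769}
top dock 0.76 [587.3  42.4  -2. ]
   mask 0.89 4703 ((247.1620330810547, 212.58047485351562), (74.4891586303711, 86.95034790039062), 76.60750579833984)
top lid_tab 0.94 [482.   21.5  47. ]
   mask 0.75 4888 ((247.02943420410156, 212.61767578125), (73.00321960449219, 88.52550506591797), 75.96376037597656)
   mask 0.27 69 ((265.0, 214.5), (9.0, 8.0), 90.0)
top tray 0.72 [ 642.1 -143.7   -2.9]
   mask 0.82 3306 ((309.5543518066406, 188.71006774902344), (69.45619201660156, 52.1630859375), 75.49983215332031)
top scraper 0.85 [554.5 227.    1.2]
   mask 0.56 516 ((181.88462829589844, 221.423095703125), (36.08536911010742, 15.297059059143066), 78.69007110595703)
top chip0 0.64 [535.2  96.8  54.3]
top chip0 0
[... 838 characters left out ...]
89300537)
scene dock 0.6 [590.5  45.7   1.2]
scene dock 0.26 [ 517.5 -445.8    0. ]
scene lid_tab 0.7 [486.7  19.5  50.1]
scene tray 0.93 [ 641.3 -137.5    0.6]
scene scraper 0.71 [551.9 224.6  -1.3]
   mask 0.72 610 ((294.6192932128906, 162.77333068847656), (33.30087661743164, 22.029809951782227), 27.7585391998291)
scene chip0 0.62 [592.4  43.6  61.4]
scene chip0 0.62 [ 518.4 -446.     1.7]
scene chip0 0.47 [568.2  -4.6  55. ]
scene chip0 0.43 [633.5   3.6  56.2]
scene chip0 0.41 [540.   93.1  53.1]
scene chip0 0.37 [613.4  93.5  58.8]
scene handset 0.63 [788.    5.6  -1.3]
scene handset 0.5 [589.6  41.9  60.8]
scene opener 0.8 [ 519.7 -445.4   -0.7]
scene flip_phone 0.6 [500.3 452.9   1.6]
```

```bash
ls
```

```text
h.py
pics
```

Run:
```python
from h import *
np.set_printoptions(precision=1,suppress=True)
i=cv2.imread('pics/top0.png')[110:270,150:370];cv2.imwrite('pics/t1.png',cv2.resize(i,None,fx=3.6,fy=3.6,interpolation=cv2.INTER_CUBIC))
c=cap('top');
def fit(label,z,nm):
    d=eyes.cut_out('top',label)[0];m=d['mask'].astype(np.uint8)
    k=max(cv2.findContours(m,0,2)[0],key=cv2.contourArea)[:,0]
    P=np.array([ray(c,u,v,z)[:2] for u,v in k]).astype(np.float32)
    r=cv2.minAreaRect(P);print(nm,r, cv2.boxPoints(r).tolist())
fit('dock',57,'lid');fit('lid_tab',57,'lid');fit('tray',22,'tray');fit('scraper',76,'scr')
```

```text
lid ((569.5907592773438, 39.885284423828125), (206.97552490234375, 238.5720672607422), 12.362147331237793) [[442.9645080566406, 134.24984741210938], [494.0404357910156, -98.7906723022461], [696.217041015625, -54.479278564453125], [645.14111328125, 178.56124877929688]]
lid ((568.6107177734375, 38.38700866699219), (201.8644561767578, 240.89419555664062), 12.417289733886719) [[444.13983154296875, 134.31307983398438], [495.93927001953125, -100.94598388671875], [693.0816040039062, -57.5390625], [641.2821655273438, 177.72000122070312]]
tray ((639.922607421875, -139.42718505859375), (203.50692749023438, 151.98866271972656), 11.885062217712402) [[524.6995239257812, -86.01799774169922], [556.0014038085938, -234.74844360351562], [755.1456909179688, -192.83636474609375], [723.8438110351562, -44.105926513671875]]
scr ((544.61669921875, 216.44741821289062), (95.98970794677734, 37.65583038330078), 11.91063404083252) [[493.76934814453125, 224.9645233154297], [501.54095458984375, 188.11940002441406], [595.4640502929688, 207.93031311035156], [587.6924438476562, 244.7754364013672]]
```

View pics/t1.png

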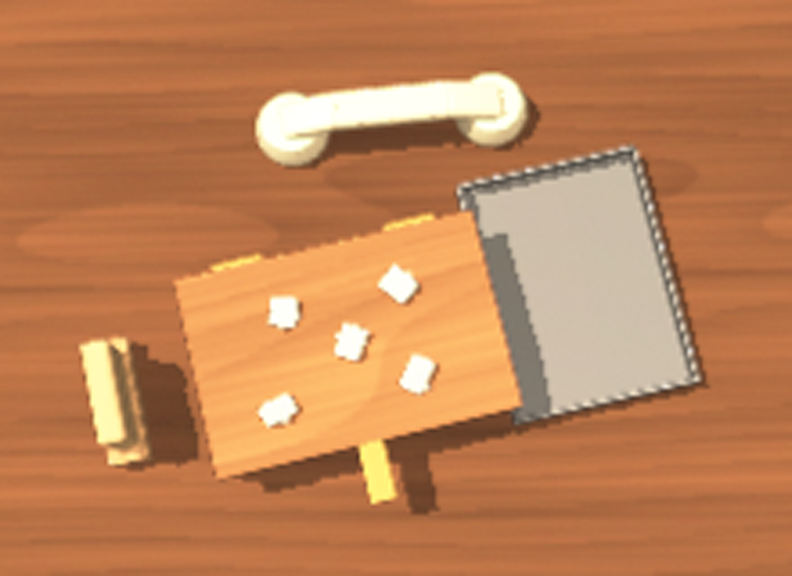

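View pics/scene0.png

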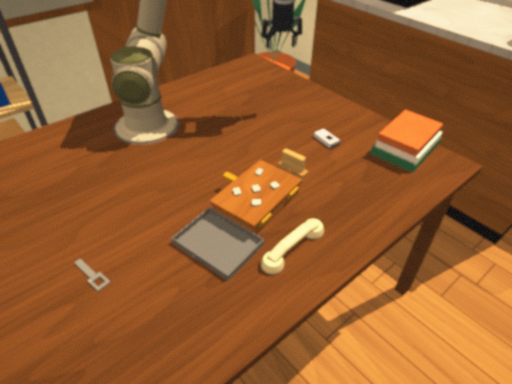

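```bash
cat >> h.py <<'E'
from scipy.spatial.transform import Rotation as Ro
YAW=np.radians(12.2); D=np.array([590,44,0.]); ex=np.array([np.cos(YAW),np.sin(YAW),0]); ey=np.array([-ex[1],ex[0],0])
def dk(p): d=np.array(p)-D; return np.array([d@ex,d@ey,d[2]])
def wd(p): return D+p[0]*ex+p[1]*ey+np.array([0,0,p[2]])
def st():
    s=ctrl.sense();q=s['ee_rot'];R=Ro.from_quat([q[1],q[2],q[3],q[0]])
    print('t',s['time_s'],'dock',dk(s['eef_pos']),'z',s['eef_pos'][2],'yaw',np.degrees(np.arctan2(R.as_matrix()[1,0],R.as_matrix()[0,0])),'R',R.as_matrix().round(3).tolist(),'j',s['joints'],'F',s['force'],'g',s['grip_width'],s['grip_force'])
    return s,R.as_matrix()
def go(p):  # units in tool frame to TCP target (dock frame)
    s,R=st();print('units',R.T@(wd(p)-s['eef_pos'])/25)
E
python3 - <<'E'
from h import *
np.set_printoptions(precision=2,suppress=True)
st();print(dk([553,226,0]),[dk(p) for p in ([537,95,57],[591,42,57],[633.5,2.5,57],[613.4,93,57],[568,-4.6,57])])
E
```

```text
t 1.6 dock [-270.02  500.98  256.31] z 256.3068578377365 yaw 155.2035018651865 R [[-0.908, 0.419, 0.0], [0.419, 0.908, 0.0], [-0.0, 0.0, -1.0]] j [ 0.91  0.31  1.5  -0.    1.33 -0.22] F [ 0.28 -0.05 -0.38] g 1.0019276216956696 0.0
[  2.3  185.71   0.  ] [array([-41.03,  61.05,  57.  ]), array([ 0.55, -2.17, 57.  ]), array([ 33.75, -49.76,  57.  ]), array([33.23, 42.95, 57.  ]), array([-31.77, -42.85,  57.  ])]
```

step_arm(increments=[{"wz": -1},{"wz": -1},{"wz": -1},{"wz": -1},{"wz": -1}], fingers=60, squeeze=60)

```text
invalid input at $.increments[0]: expected keys dx, dy, dz, wx, wy, wz
```

step_arm(increments=[{"wz": -1},{"wz": -0.16},{"dx": -0.8,"dy": -0.9},{"dx": -0.8,"dy": -0.9},{"dx": -0.8,"dy": -0.9}])

```text
invalid input at $.increments[0]: expected keys dx, dy, dz, wx, wy, wz
```

step_arm(increments=[{"dx": -0.8,"dy": -0.9},{"dx": -0.8,"dy": -0.9},{"dx": -0.8,"dy": -0.9},{"dx": -0.8,"dy": -0.9},{"dx": -0.8,"dy": -0.9}])

```text
invalid input at $.increments[0]: expected keys dx, dy, dz, wx, wy, wz
```

step_arm(increments=[{"dx": -0.8,"dy": -0.9},{"dx": -0.8,"dy": -0.9},{"dx": -0.8,"dy": -0.9},{"dx": -0.8,"dy": -0.9},{"dx": -0.8,"dy": -0.9}])

```text
invalid input at $.increments[0]: expected keys dx, dy, dz, wx, wy, wz
```

```bash
cat >> h.py <<'E'
def wr(label,fn=None,n=6):
    s,R=st();c=cap('wrist',fn);T=np.array(c['tool_from_camera']);out=[]
    for d in eyes.landmark_of('wrist',label)[:n]:
        p=(T@np.r_[d['point'],1])[:3]; P=R@p+s['eef_pos']; print(label,round(d['p'],2),'world',P,'dock',dk(P))
E
python3 - <<'E'
from h import *
np.set_printoptions(precision=2,suppress=True)
wr('scraper','w1.png');wr('lid_tab');wr('dock');wr('chip0');go([2.3,185.7,140])
E
```

```text
t 1.6 dock [-270.02  500.98  256.31] z 256.3068578377365 yaw 155.2035018651865 R [[-0.908, 0.419, 0.0], [0.419, 0.908, 0.0], [-0.0, 0.0, -1.0]] j [ 0.91  0.31  1.5  -0.    1.33 -0.22] F [ 0.28 -0.05 -0.38] g 1.0019276216956696 0.0
t 1.7 dock [-270.03  500.98  256.3 ] z 256.30200658797133 yaw 155.20299437919786 R [[-0.908, 0.419, 0.0], [0.419, 0.908, -0.0], [-0.0, -0.0, -1.0]] j [ 0.91  0.31  1.5  -0.    1.33 -0.22] F [ 0.38 -0.43  0.98] g 1.0008499895040057 0.0
lid_tab 0.46 world [486.56  23.28  50.43] dock [-105.48    1.6    50.43]
t 1.8 dock [-270.02  500.96  256.3 ] z 256.29689293834184 yaw 155.2031311890178 R [[-0.908, 0.419, -0.0], [0.419, 0.908, -0.0], [0.0, -0.0, -1.0]] j [ 0.91  0.31  1.5  -0.    1.33 -0.22] F [-0.02 -0.42  0.17] g 1.000151367207581 0.0
t 1.9 dock [-270.02  500.97  256.32] z 256.32097658981695 yaw 155.19998115745517 R [[-0.908, 0.419, 0.0], [0.419, 0.908, 0.0], [0.0, 0.0, -1.0]] j [ 0.91  0.31  1.5   0.    1.33 -0.22] F [0.58 0.38 0.39] g 0.9969761928588617 0.0
t 2.0 dock [-270.04  500.97  256.31] z 256.3064045543075 yaw 155.20329278895971 R [[-0.908, 0.419, -0.0], [0.419, 0.908, 0.0], [0.0, -0.0, -1.0]] j [ 0.91  0.31  1.5   0.    1.33 -0.22] F [-0.42 -0.61 -0.01] g 1.0012339519611935 0.0
units [-16.29  -3.52   4.65]
```

step_arm(increments=[{"dx": 0,"dy": 0,"dz": 0,"wx": 0,"wy": 0,"wz": -1},{"dx": 0,"dy": 0,"dz": 0,"wx": 0,"wy": 0,"wz": -1},{"dx": 0,"dy": 0,"dz": 0,"wx": 0,"wy": 0,"wz": -1},{"dx": 0,"dy": 0,"dz": 0,"wx": 0,"wy": 0,"wz": -1},{"dx": 0,"dy": 0,"dz": 0,"wx": 0,"wy": 0,"wz": -1}], fingers=60, squeeze=60)

```text
time_s: 2.5
eef_pos: [220.2, 476.6, 256.3]
ee_rot: [0.0, -0.048, 0.999, 0.0]
force: [0.6, 0.2, -0.5]
grip_width: 0.707
grip_force: 0.0
```

step_arm(increments=[{"dx": 0,"dy": 0,"dz": 0,"wx": 0,"wy": 0,"wz": -1},{"dx": 0,"dy": 0,"dz": 0,"wx": 0,"wy": 0,"wz": -0.16},{"dx": -0.8,"dy": -0.9,"dz": 0,"wx": 0,"wy": 0,"wz": 0},{"dx": -0.8,"dy": -0.9,"dz": 0,"wx": 0,"wy": 0,"wz": 0},{"dx": -0.8,"dy": -0.9,"dz": 0,"wx": 0,"wy": 0,"wz": 0}])

```text
time_s: 3.0
eef_pos: [293.8, 422.6, 256.3]
ee_rot: [0.0, -0.105, 0.994, 0.0]
force: [-0.0, 0.5, -0.4]
grip_width: 0.7
grip_force: 0.0
```

step_arm(increments=[{"dx": -0.8,"dy": -0.9,"dz": 0,"wx": 0,"wy": 0,"wz": 0},{"dx": -0.8,"dy": -0.9,"dz": 0,"wx": 0,"wy": 0,"wz": 0},{"dx": -0.8,"dy": -0.9,"dz": 0,"wx": 0,"wy": 0,"wz": 0},{"dx": -0.8,"dy": -0.9,"dz": 0,"wx": 0,"wy": 0,"wz": 0},{"dx": -0.8,"dy": -0.9,"dz": 0,"wx": 0,"wy": 0,"wz": 0}])

```text
time_s: 3.5
eef_pos: [415.5, 333.5, 256.3]
ee_rot: [0.0, -0.105, 0.995, 0.0]
force: [-1.1, -0.0, 0.1]
grip_width: 0.702
grip_force: 0.0
```

step_arm(increments=[{"dx": -0.8,"dy": -0.9,"dz": 0,"wx": 0,"wy": 0,"wz": 0},{"dx": -0.8,"dy": -0.9,"dz": 0,"wx": 0,"wy": 0,"wz": 0},{"dx": -0.8,"dy": -0.9,"dz": 0,"wx": 0,"wy": 0,"wz": 0},{"dx": -0.8,"dy": -0.9,"dz": 0,"wx": 0,"wy": 0,"wz": 0},{"dx": -0.8,"dy": -0.9,"dz": 0,"wx": 0,"wy": 0,"wz": 0}])

```text
time_s: 4.0
eef_pos: [536.9, 244.6, 256.3]
ee_rot: [-0.0, -0.105, 0.995, 0.0]
force: [0.2, -0.1, 0.8]
grip_width: 0.705
grip_force: 0.0
```

Run:
```python
from h import *
np.set_printoptions(precision=2,suppress=True)
wr('scraper','w1.png');wr('lid_tab');wr('dock');wr('chip0');go([2.3,185.7,140])
```

```text
t 4.0 dock [ -9.5  207.29 256.26] z 256.25632184302845 yaw -167.97930572328602 R [[-0.978, -0.208, -0.0], [-0.208, 0.978, 0.0], [0.0, 0.0, -1.0]] j [ 0.23  0.46  1.29  0.    1.39 -1.55] F [ 0.19 -0.13  0.85] g 0.7045146929919696 0.0
scraper 0.58 world [561.27 227.9    0.26] dock [ 10.78 185.81   0.26]
t 4.1 dock [ -8.63 205.68 255.67] z 255.66505215656653 yaw -168.15521827437405 R [[-0.979, -0.205, -0.0], [-0.205, 0.979, -0.001], [0.0, -0.001, -1.0]] j [ 0.23  0.46  1.29 -0.    1.39 -1.55] F [ 0.02 -0.42 -0.06] g 0.6996214287384603 0.0
lid_tab 0.69 world [488.05  22.04  50.82] dock [-104.29    0.08   50.82]
t 4.2 dock [-10.25 208.11 255.99] z 255.99470998983242 yaw -167.97779729872798 R [[-0.978, -0.208, -0.001], [-0.208, 0.978, 0.0], [0.001, 0.0, -1.0]] j [ 0.23  0.46  1.29  0.    1.39 -1.55] F [0.24 0.47 0.34] g 0.7061844200483695 0.0
dock 0.95 world [594.22  43.99   1.72] dock [ 4.12 -0.9   1.72]
t 4.3 dock [-10.66 208.97 256.35] z 256.352958048585 yaw -167.85118483422707 R [[-0.978, -0.21, -0.0], [-0.21, 0.978, 0.0], [0.0, 0.0, -1.0]] j [ 0.23  0.46  1.29  0.    1.39 -1.55] F [-0.21  0.26  0.18] g 0.7026586250205851 0.0
chip0 0.88 world [611.74  93.65  58.28] dock [31.75 43.93 58.28]
chip0 0.79 world [567.15  -6.91  57.49] dock [-33.1  -44.93  57.49]
chip0 0.76 world [544.35  98.65  58.9 ] dock [-33.07  63.07  58.9 ]
chip0 0.64 world [592.92  37.83  58.94] dock [ 1.55 -6.65 58.94]
chip0 0.61 world [638.47   4.07  58.97] dock [ 38.94 -49.27  58.97]
t 4.4 dock [-10.68 209.09 256.51] z 256.5064634817522 yaw -167.80654816014737 R [[-0.977, -0.211, 0.0], [-0.211, 0.977, 0.0], [-0.0, 0.0, -1.0]] j [ 0.23  0.46  1.29  0.    1.39 -1.55] F [ 0.01 -0.58 -0.71] g 0.7006842350976423 0.0
units [-0.52 -0.94  4.66]
```

step_arm(increments=[{"dx": -0.63,"dy": -0.94,"dz": 0,"wx": 0,"wy": 0,"wz": 0},{"dx": 0,"dy": 0,"dz": 1,"wx": 0,"wy": 0,"wz": 0},{"dx": 0,"dy": 0,"dz": 1,"wx": 0,"wy": 0,"wz": 0},{"dx": 0,"dy": 0,"dz": 1,"wx": 0,"wy": 0,"wz": 0},{"dx": 0,"dy": 0,"dz": 0.8,"wx": 0,"wy": 0,"wz": 0}])

```text
time_s: 4.9
eef_pos: [555.6, 226.3, 160.1]
ee_rot: [-0.0, -0.106, 0.994, -0.0]
force: [0.3, -0.2, 0.4]
grip_width: 0.705
grip_force: 0.0
```

Run:
```python
from h import *
np.set_printoptions(precision=2,suppress=True)
wr('scraper','w2.png');go([5,185.7,62])
c=cv2.imread('pics/w2.png');d=eyes.cut_out('wrist','scraper')
for k in d[:2]:
    ys,xs=np.nonzero(k['mask']);print(k['p'],cv2.minAreaRect(np.c_[xs,ys].astype(np.float32)))
```

```text
t 4.9 dock [  4.88 185.43 160.07] z 160.06681788110996 yaw -167.81018552780913 R [[-0.977, -0.211, -0.001], [-0.211, 0.977, -0.0], [0.001, 0.0, -1.0]] j [ 0.19  0.56  1.39  0.    1.19 -1.59] F [ 0.29 -0.19  0.39] g 0.7054243175435572 0.0
scraper 0.82 world [560.87 227.98  -2.36] dock [ 10.41 185.98  -2.36]
scraper 0.33 world [545.19  97.69  58.04] dock [-32.46  61.95  58.04]
t 5.0 dock [  4.08 185.4  158.92] z 158.92161810744662 yaw -167.81025010110415 R [[-0.977, -0.211, -0.005], [-0.211, 0.977, -0.001], [0.005, 0.0, -1.0]] j [ 0.19  0.56  1.39  0.    1.2  -1.59] F [-0.44 -0.47  0.58] g 0.702096784750593 0.0
units [-0.06  0.01  3.88]
0.65 ((256.5, 192.0), (124.0, 37.0), 90.0)
0.44 ((33.909488677978516, 306.6510925292969), (72.82453155517578, 31.78908920288086), 43.451839447021484)
```

View pics/w2.png

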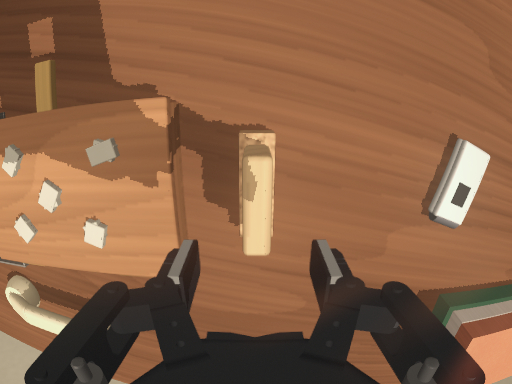

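The wrist view shows the scraper upright at (257,192), aligned with and centred between the fingers (180/325); five chips on the lid at left, and tab at (45,85).

step_arm(increments=[{"dx": -0.2,"dy": 0,"dz": 1,"wx": 0,"wy": 0,"wz": 0},{"dx": 0,"dy": 0,"dz": 1,"wx": 0,"wy": 0,"wz": 0},{"dx": 0,"dy": 0,"dz": 1,"wx": 0,"wy": 0,"wz": 0},{"dx": 0,"dy": 0,"dz": 0.8,"wx": 0,"wy": 0,"wz": 0},{"dx": 0,"dy": 0,"dz": 0.05,"wx": 0,"wy": 0,"wz": 0}])

```text
time_s: 5.55
eef_pos: [560.6, 227.0, 64.3]
ee_rot: [-0.001, -0.106, 0.994, -0.0]
force: [-0.0, -0.4, -0.3]
grip_width: 0.703
grip_force: 0.0
```

step_arm(increments=[{"dx": 0,"dy": 0,"dz": 0,"wx": 0,"wy": 0,"wz": 0},{"dx": 0,"dy": 0,"dz": 0,"wx": 0,"wy": 0,"wz": 0},{"dx": 0,"dy": 0,"dz": 0,"wx": 0,"wy": 0,"wz": 0},{"dx": 0,"dy": 0,"dz": 0,"wx": 0,"wy": 0,"wz": 0},{"dx": 0,"dy": 0,"dz": 0,"wx": 0,"wy": 0,"wz": 0}], fingers=0)

```text
time_s: 6.05
eef_pos: [561.9, 227.1, 66.5]
ee_rot: [0.001, -0.106, 0.994, 0.0]
force: [0.3, 0.2, 7.1]
grip_width: 0.251
grip_force: 61.7
```

Run:
```python
from h import *
np.set_printoptions(precision=2,suppress=True)
st()
```

```text
t 6.05 dock [ 11.25 184.87  66.51] z 66.50866772892678 yaw -167.83595595744393 R [[-0.978, -0.211, 0.002], [-0.211, 0.978, 0.001], [-0.002, 0.0, -1.0]] j [ 0.19  0.69  1.44  0.    1.01 -1.59] F [0.28 0.15 7.15] g 0.2512635118950483 61.74353241920471
```

step_arm(increments=[{"dx": 0,"dy": 0,"dz": 0,"wx": 0,"wy": 0,"wz": 0},{"dx": 0,"dy": 0,"dz": 0,"wx": 0,"wy": 0,"wz": 0},{"dx": 0,"dy": 0,"dz": 0,"wx": 0,"wy": 0,"wz": 0}])

```text
time_s: 6.35
eef_pos: [561.9, 227.1, 66.5]
ee_rot: [0.001, -0.106, 0.994, 0.0]
force: [-0.7, 1.0, 6.3]
grip_width: 0.246
grip_force: 61.7
```

Run:
```python
from h import *
np.set_printoptions(precision=2,suppress=True)
st()
```

```text
t 6.35 dock [ 11.26 184.87  66.49] z 66.48721027679933 yaw -167.83013640911975 R [[-0.978, -0.211, 0.002], [-0.211, 0.978, 0.001], [-0.003, 0.0, -1.0]] j [ 0.19  0.69  1.44  0.    1.01 -1.59] F [-0.72  0.97  6.33] g 0.24554206811070442 61.74414038658142
```

step_arm(increments=[{"dx": 0,"dy": 0,"dz": -0.6,"wx": 0,"wy": 0,"wz": 0},{"dx": 0,"dy": 0,"dz": -1,"wx": 0,"wy": 0,"wz": 0},{"dx": 0.28,"dy": 0,"dz": -1,"wx": 0,"wy": 0,"wz": 0},{"dx": 0,"dy": 0,"dz": -0.8,"wx": 0,"wy": 0,"wz": 0},{"dx": 0,"dy": 0,"dz": 0,"wx": 0,"wy": 0,"wz": 0}])

```text
time_s: 6.85
eef_pos: [555.5, 225.6, 153.6]
ee_rot: [0.003, -0.106, 0.994, 0.0]
force: [-0.3, -0.1, -1.2]
grip_width: 0.248
grip_force: 60.7
```

step_arm(increments=[{"dx": 0,"dy": -0.8,"dz": 0,"wx": 0,"wy": 0,"wz": 0},{"dx": 0,"dy": -0.8,"dz": 0,"wx": 0,"wy": 0,"wz": 0},{"dx": 0,"dy": -0.8,"dz": 0,"wx": 0,"wy": 0,"wz": 0},{"dx": 0,"dy": -0.8,"dz": 0,"wx": 0,"wy": 0,"wz": 0},{"dx": 0,"dy": 0,"dz": 0,"wx": 0,"wy": 0,"wz": 0}])

```text
time_s: 7.35
eef_pos: [571.4, 145.1, 149.2]
ee_rot: [-0.001, -0.105, 0.995, -0.0]
force: [0.3, 0.2, -1.5]
grip_width: 0.249
grip_force: 60.6
```

Run:
```python
from h import *
np.set_printoptions(precision=2,suppress=True)
wr('scraper');wr('chip0','w3.png');go([4,104,125])
c=cap('scene','s3.png');c=cv2.imread('pics/s3.png')[130:270,170:340]
cv2.imwrite('pics/s3c.png',cv2.resize(c,None,fx=4,fy=4,interpolation=cv2.INTER_CUBIC))
```

```text
t 7.35 dock [  3.2  102.79 149.19] z 149.19067766581188 yaw -167.9811642489923 R [[-0.978, -0.208, -0.001], [-0.208, 0.978, -0.001], [0.001, -0.0, -1.0]] j [ 0.05  0.55  1.43 -0.    1.16 -1.73] F [ 0.27  0.15 -1.46] g 0.24931137407539167 60.627830028533936
scraper 0.74 world [572.03 143.54  83.15] dock [  3.47 101.09  83.15]
t 7.45 dock [  3.19 104.91 149.44] z 149.43663106111455 yaw -167.87512199962305 R [[-0.978, -0.21, -0.001], [-0.21, 0.978, 0.0], [0.001, 0.0, -1.0]] j [ 0.05  0.55  1.43  0.    1.16 -1.73] F [ 0.32 -0.39 -1.78] g 0.24846083026664487 60.628108978271484
chip0 0.88 world [615.89  92.09  53.54] dock [35.47 41.54 53.54]
chip0 0.88 world [592.74  36.17  56.82] dock [ 1.02 -8.23 56.82]
chip0 0.75 world [640.47   7.37  54.8 ] dock [ 41.59 -46.47  54.8 ]
chip0 0.7 world [543.53 100.55  59.71] dock [-33.47  65.1   59.71]
t 7.55 dock [  3.27 105.57 149.66] z 149.66329738538067 yaw -167.80127669049298 R [[-0.977, -0.211, -0.001], [-0.211, 0.977, 0.0], [0.001, 0.0, -1.0]] j [ 0.05  0.55  1.43  0.    1.16 -1.73] F [-0.49 -0.09 -1.25] g 0.2512195483332549 60.627851486206055
units [-0.03 -0.06  0.99]
```

View pics/s3c.png

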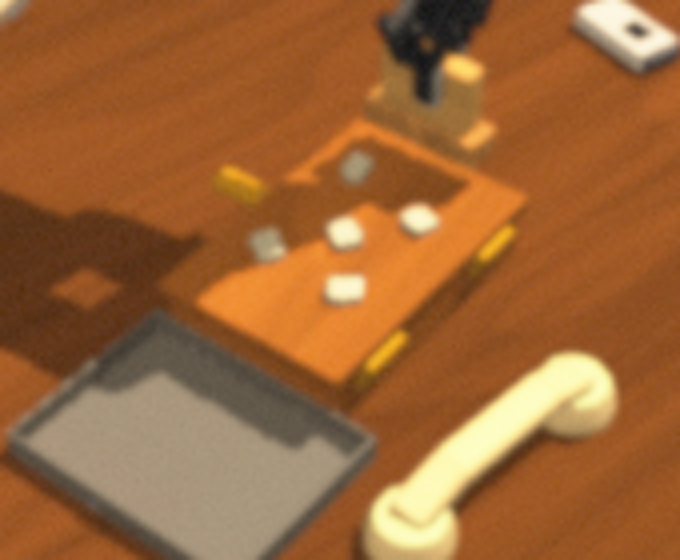

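Scraper is held upright over the lid's far end (430,100), all five chips ahead of it.

step_arm(increments=[{"dx": 0,"dy": 0,"dz": 0.4,"wx": 0,"wy": 0,"wz": 0},{"dx": 0,"dy": 0,"dz": 0.4,"wx": 0,"wy": 0,"wz": 0},{"dx": 0,"dy": 0,"dz": 0.16,"wx": 0,"wy": 0,"wz": 0},{"dx": 0,"dy": 0,"dz": 0,"wx": 0,"wy": 0,"wz": 0},{"dx": 0,"dy": 0,"dz": 0,"wx": 0,"wy": 0,"wz": 0}])

```text
time_s: 8.1
eef_pos: [571.3, 147.2, 126.1]
ee_rot: [0.0, -0.106, 0.994, -0.0]
force: [-0.1, -0.8, -0.2]
grip_width: 0.252
grip_force: 60.6
```

Run:
```python
from h import *
np.set_printoptions(precision=2,suppress=True)
wr('chip0');go([3,104,125])
```

```text
t 8.1 dock [  3.56 104.81 126.06] z 126.05513199132903 yaw -167.83586254789293 R [[-0.978, -0.211, 0.0], [-0.211, 0.978, 0.0], [-0.0, -0.0, -1.0]] j [ 0.05  0.58  1.45  0.    1.11 -1.73] F [-0.1  -0.83 -0.24] g 0.2517784735497935 60.627297163009644
chip0 0.87 world [591.82  37.76  57.67] dock [ 0.46 -6.48 57.67]
chip0 0.82 world [568.21  -4.68  58.24] dock [-31.58 -42.97  58.24]
chip0 0.79 world [615.26  92.54  56.12] dock [34.94 42.11 56.12]
chip0 0.62 world [541.23  97.63  59.63] dock [-36.33  62.73  59.63]
t 8.2 dock [  3.66 104.76 126.36] z 126.35586111526331 yaw -167.83728078802673 R [[-0.978, -0.211, 0.001], [-0.211, 0.978, 0.0], [-0.001, -0.0, -1.0]] j [ 0.05  0.58  1.45 -0.    1.11 -1.73] F [-0.11  1.07 -1.12] g 0.25041318304620935 60.627193450927734
units [ 0.03 -0.03  0.05]
```

step_arm(increments=[{"dx": 0,"dy": -0.2,"dz": 0.05,"wx": 0,"wy": 0,"wz": 0},{"dx": 0,"dy": -0.4,"dz": 0,"wx": 0,"wy": 0,"wz": 0},{"dx": 0,"dy": -0.5,"dz": 0,"wx": 0,"wy": 0,"wz": 0},{"dx": 0,"dy": -0.5,"dz": 0,"wx": 0,"wy": 0,"wz": 0},{"dx": 0,"dy": -0.5,"dz": 0,"wx": 0,"wy": 0,"wz": 0}])

```text
time_s: 8.7
eef_pos: [582.6, 94.4, 124.9]
ee_rot: [0.0, -0.106, 0.994, -0.0]
force: [-0.1, 0.4, -1.4]
grip_width: 0.249
grip_force: 60.6
```

step_arm(increments=[{"dx": 0,"dy": -0.5,"dz": 0,"wx": 0,"wy": 0,"wz": 0},{"dx": 0,"dy": -0.5,"dz": 0,"wx": 0,"wy": 0,"wz": 0},{"dx": 0,"dy": -0.5,"dz": 0,"wx": 0,"wy": 0,"wz": 0},{"dx": 0,"dy": -0.4,"dz": 0,"wx": 0,"wy": 0,"wz": 0},{"dx": 0,"dy": -0.2,"dz": 0,"wx": 0,"wy": 0,"wz": 0}])

```text
time_s: 9.2
eef_pos: [593.6, 43.4, 124.8]
ee_rot: [0.0, -0.106, 0.994, -0.0]
force: [-0.7, 0.7, -0.7]
grip_width: 0.248
grip_force: 60.7
```

Run:
```python
from h import *
np.set_printoptions(precision=2,suppress=True)
wr('chip0','w4.png')
c=cap('scene','s4.png');c=cv2.imread('pics/s4.png')[130:270,170:340]
a=cv2.resize(c,None,fx=2.6,fy=2.6,interpolation=cv2.INTER_CUBIC); b=cv2.resize(cv2.imread('pics/w4.png'),(485,364))[:,:350]
cv2.imwrite('pics/s4c.png',np.hstack([a,b]))
```

```text
t 9.2 dock [  3.39  -1.3  124.79] z 124.7855358086125 yaw -167.881076823813 R [[-0.978, -0.21, 0.0], [-0.21, 0.978, -0.0], [-0.0, -0.0, -1.0]] j [-0.12  0.59  1.44  0.    1.11 -1.91] F [-0.66  0.7  -0.72] g 0.24803482327498022 60.680458545684814
chip0 0.87 world [599.46  14.03  57.72] dock [  2.91 -31.29  57.72]
chip0 0.85 world [560.28   5.91  60.07] dock [-37.09 -30.95  60.07]
chip0 0.69 world [640.67   1.21  59.1 ] dock [ 40.49 -52.53  59.1 ]
chip0 0.6 world [570.98 -17.05  56.46] dock [-31.49 -55.65  56.46]
```

View pics/s4c.png

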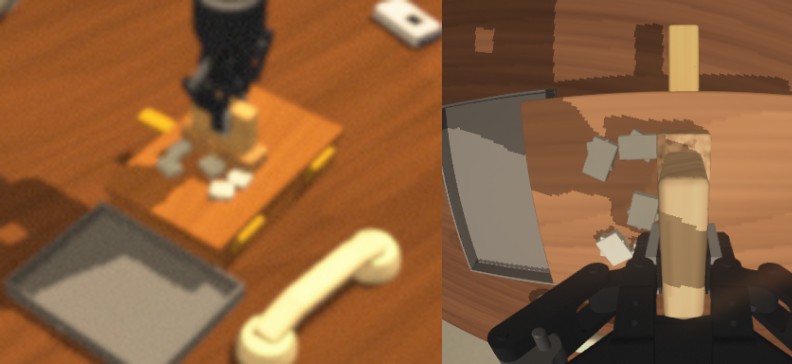

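All chips are ahead of the scraper face, at most (600,155)/(635,145) in the wrist view, inside the foot's width. Continuing.

step_arm(increments=[{"dx": 0,"dy": -0.2,"dz": 0,"wx": 0,"wy": 0,"wz": 0},{"dx": 0,"dy": -0.4,"dz": 0,"wx": 0,"wy": 0,"wz": 0},{"dx": 0,"dy": -0.4,"dz": 0,"wx": 0,"wy": 0,"wz": 0},{"dx": 0,"dy": -0.4,"dz": 0,"wx": 0,"wy": 0,"wz": 0},{"dx": 0,"dy": -0.4,"dz": 0,"wx": 0,"wy": 0,"wz": 0}])

```text
time_s: 9.85
eef_pos: [603.0, -0.6, 124.8]
ee_rot: [0.0, -0.106, 0.994, -0.0]
force: [-0.4, -0.2, 0.1]
grip_width: 0.25
grip_force: 60.6
```

step_arm(increments=[{"dx": 0,"dy": -0.4,"dz": 0,"wx": 0,"wy": 0,"wz": 0},{"dx": 0,"dy": -0.4,"dz": 0,"wx": 0,"wy": 0,"wz": 0},{"dx": 0,"dy": -0.4,"dz": 0,"wx": 0,"wy": 0,"wz": 0},{"dx": 0,"dy": -0.4,"dz": 0,"wx": 0,"wy": 0,"wz": 0},{"dx": 0,"dy": -0.4,"dz": 0,"wx": 0,"wy": 0,"wz": 0}])

```text
time_s: 10.35
eef_pos: [613.5, -49.2, 124.8]
ee_rot: [0.0, -0.106, 0.994, 0.0]
force: [-0.5, 0.6, -2.0]
grip_width: 0.252
grip_force: 60.6
```

step_arm(increments=[{"dx": 0,"dy": -0.4,"dz": 0,"wx": 0,"wy": 0,"wz": 0},{"dx": 0,"dy": -0.4,"dz": 0,"wx": 0,"wy": 0,"wz": 0},{"dx": 0,"dy": -0.4,"dz": 0,"wx": 0,"wy": 0,"wz": 0},{"dx": 0,"dy": -0.2,"dz": 0,"wx": 0,"wy": 0,"wz": 0},{"dx": 0,"dy": 0,"dz": 0,"wx": 0,"wy": 0,"wz": 0}])

```text
time_s: 10.85
eef_pos: [620.8, -83.3, 124.7]
ee_rot: [0.0, -0.106, 0.994, -0.0]
force: [0.2, 0.4, -0.2]
grip_width: 0.249
grip_force: 60.6
```

Run:
```python
from h import *
np.set_printoptions(precision=2,suppress=True)
wr('chip0','w5.png')
c=cap('scene','s5.png');c=cv2.imread('pics/s5.png')[130:270,170:340]
a=cv2.resize(c,None,fx=2.6,fy=2.6,interpolation=cv2.INTER_CUBIC); b=cv2.resize(cv2.imread('pics/w5.png'),(485,364))[:,:350]
cv2.imwrite('pics/s5c.png',np.hstack([a,b]))
```

```text
t 10.85 dock [   3.25 -130.93  124.71] z 124.70553548965401 yaw -167.87959634473194 R [[-0.978, -0.21, 0.0], [-0.21, 0.978, -0.0], [-0.0, -0.0, -1.0]] j [-0.32  0.65  1.33 -0.    1.16 -2.1 ] F [ 0.18  0.41 -0.17] g 0.2488646559489151 60.63875198364258
chip0 0.84 world [ 587.69 -112.8    12.53] dock [ -35.39 -152.77   12.53]
chip0 0.74 world [ 640.01 -105.94   10.06] dock [  17.19 -157.13   10.06]
chip0 0.67 world [664.61 -93.08  10.46] dock [  43.95 -149.75   10.46]
chip0 0.62 world [ 602.71 -112.13   14.22] dock [ -20.57 -155.29   14.22]
```

View pics/s5c.png

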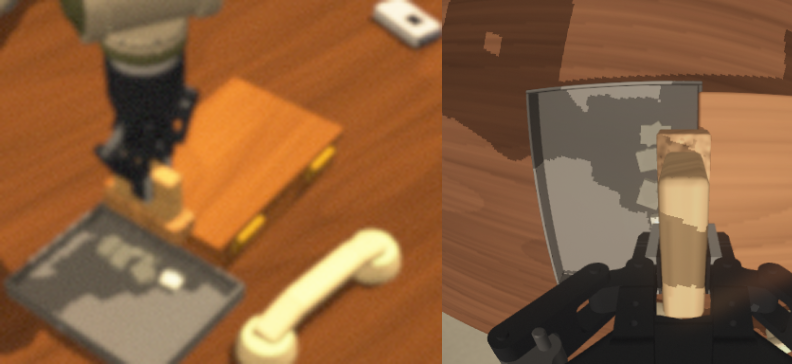

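Lid is clear; all chips lie in the tray (scene view ~(100-180, 245-280)). Returning the scraper.

step_arm(increments=[{"dx": 0,"dy": 0,"dz": -0.6,"wx": 0,"wy": 0,"wz": 0},{"dx": 0,"dy": 0.4,"dz": -0.6,"wx": 0,"wy": 0,"wz": 0},{"dx": 0,"dy": 0.8,"dz": 0,"wx": 0,"wy": 0,"wz": 0},{"dx": 0,"dy": 1,"dz": 0,"wx": 0,"wy": 0,"wz": 0},{"dx": 0,"dy": 1,"dz": 0,"wx": 0,"wy": 0,"wz": 0}])

```text
time_s: 11.5
eef_pos: [603.0, -1.9, 154.6]
ee_rot: [-0.0, -0.106, 0.994, 0.0]
force: [-0.0, -0.2, -2.2]
grip_width: 0.25
grip_force: 60.7
```

step_arm(increments=[{"dx": 0,"dy": 1,"dz": 0,"wx": 0,"wy": 0,"wz": 0},{"dx": 0,"dy": 1,"dz": 0,"wx": 0,"wy": 0,"wz": 0},{"dx": 0,"dy": 1,"dz": 0,"wx": 0,"wy": 0,"wz": 0},{"dx": 0,"dy": 1,"dz": 0,"wx": 0,"wy": 0,"wz": 0},{"dx": 0,"dy": 1,"dz": 0,"wx": 0,"wy": 0,"wz": 0}])

```text
time_s: 12.0
eef_pos: [576.3, 120.5, 154.6]
ee_rot: [-0.0, -0.107, 0.994, 0.0]
force: [-0.2, -0.4, -0.8]
grip_width: 0.25
grip_force: 60.7
```

step_arm(increments=[{"dx": -0.32,"dy": 1,"dz": 0,"wx": 0,"wy": 0,"wz": 0},{"dx": 0,"dy": 1,"dz": 0,"wx": 0,"wy": 0,"wz": 0},{"dx": 0,"dy": 1,"dz": 0,"wx": 0,"wy": 0,"wz": 0},{"dx": 0,"dy": 0.4,"dz": 0,"wx": 0,"wy": 0,"wz": 0},{"dx": 0,"dy": 0,"dz": 0,"wx": 0,"wy": 0,"wz": 0}])

```text
time_s: 12.5
eef_pos: [566.5, 204.3, 154.6]
ee_rot: [-0.0, -0.107, 0.994, 0.0]
force: [-0.6, -0.5, -2.3]
grip_width: 0.244
grip_force: 60.7
```

Run:
```python
from h import *
np.set_printoptions(precision=2,suppress=True)
go([11.25,184.9,68]);c=cap('top','t5.png')
for d in eyes.landmark_of('top','chip0')[:8]: print(d['p'],dk(w(c,d['point'])))
go([11.25,184.9,68])
```

```text
t 12.5 dock [ 10.9  161.65 154.63] z 154.6267726188824 yaw -167.68752648986523 R [[-0.977, -0.213, -0.0], [-0.213, 0.977, 0.0], [0.0, 0.0, -1.0]] j [ 0.15  0.57  1.39  0.    1.19 -1.63] F [-0.58 -0.54 -2.27] g 0.2440505083891656 60.69097638130188
units [-0.02  0.93  3.47]
0.58 [ -21.69 -157.39    9.46]
0.57 [  41.09 -151.42    2.67]
0.57 [   1.82 -140.35   15.65]
0.55 [   7.16 -160.9    13.36]
0.54 [-0.09 -0.86 -2.02]
0.46 [ -43.35 -154.91    8.75]
t 12.6 dock [ 11.29 159.54 154.71] z 154.70765595494086 yaw -167.8244152235192 R [[-0.978, -0.211, -0.0], [-0.211, 0.978, -0.0], [0.0, -0.0, -1.0]] j [ 0.15  0.57  1.38 -0.    1.19 -1.63] F [ 0.55  0.92 -1.32] g 0.2496791782983445 60.69095492362976
units [0.   1.02 3.47]
```

step_arm(increments=[{"dx": 0,"dy": 0.6,"dz": 0,"wx": 0,"wy": 0,"wz": 0},{"dx": 0,"dy": 0.42,"dz": 0.2,"wx": 0,"wy": 0,"wz": 0},{"dx": 0,"dy": 0,"dz": 0.9,"wx": 0,"wy": 0,"wz": 0},{"dx": 0,"dy": 0,"dz": 0.9,"wx": 0,"wy": 0,"wz": 0},{"dx": 0,"dy": 0,"dz": 0.8,"wx": 0,"wy": 0,"wz": 0}])

```text
time_s: 13.1
eef_pos: [561.6, 227.9, 83.3]
ee_rot: [-0.0, -0.106, 0.994, -0.0]
force: [0.1, -0.1, -2.3]
grip_width: 0.248
grip_force: 60.7
```

step_arm(increments=[{"dx": 0,"dy": 0,"dz": 0.4,"wx": 0,"wy": 0,"wz": 0},{"dx": 0,"dy": 0,"dz": 0.2,"wx": 0,"wy": 0,"wz": 0},{"dx": 0,"dy": 0,"dz": 0.1,"wx": 0,"wy": 0,"wz": 0},{"dx": 0,"dy": 0,"dz": 0,"wx": 0,"wy": 0,"wz": 0},{"dx": 0,"dy": 0,"dz": 0,"wx": 0,"wy": 0,"wz": 0}])

```text
time_s: 13.6
eef_pos: [562.5, 227.6, 68.1]
ee_rot: [0.001, -0.106, 0.994, 0.0]
force: [-0.0, 0.1, -0.8]
grip_width: 0.248
grip_force: 60.7
```

Run:
```python
from h import *
np.set_printoptions(precision=2,suppress=True)
go([11.25,184.9,68])
```

```text
t 13.6 dock [ 11.9  185.31  68.09] z 68.08754196247611 yaw -167.83988915641098 R [[-0.978, -0.211, 0.001], [-0.211, 0.978, 0.0], [-0.001, -0.0, -1.0]] j [ 0.19  0.69  1.44  0.    1.01 -1.59] F [-0.05  0.12 -0.77] g 0.2481040290377703 60.691977739334106
units [ 0.03 -0.02  0.  ]
```

Not yet touching; lower 2 mm more, then open.

step_arm(increments=[{"dx": 0,"dy": 0,"dz": 0.06,"wx": 0,"wy": 0,"wz": 0},{"dx": 0,"dy": 0,"dz": 0.03,"wx": 0,"wy": 0,"wz": 0},{"dx": 0,"dy": 0,"dz": 0,"wx": 0,"wy": 0,"wz": 0},{"dx": 0,"dy": 0,"dz": 0,"wx": 0,"wy": 0,"wz": 0}])

```text
time_s: 14.0
eef_pos: [562.5, 227.7, 66.5]
ee_rot: [0.001, -0.106, 0.994, 0.0]
force: [-2.9, -0.8, 7.4]
grip_width: 0.247
grip_force: 62.0
```

step_arm(increments=[{"dx": 0,"dy": 0,"dz": 0,"wx": 0,"wy": 0,"wz": 0},{"dx": 0,"dy": 0,"dz": 0,"wx": 0,"wy": 0,"wz": 0},{"dx": 0,"dy": 0,"dz": 0,"wx": 0,"wy": 0,"wz": 0},{"dx": 0,"dy": 0,"dz": 0,"wx": 0,"wy": 0,"wz": 0}], fingers=60)

```text
time_s: 14.4
eef_pos: [562.1, 227.5, 64.9]
ee_rot: [-0.0, -0.106, 0.994, -0.0]
force: [-0.1, 0.2, -0.5]
grip_width: 0.703
grip_force: 0.0
```

step_arm(increments=[{"dx": 0,"dy": 0,"dz": -0.4,"wx": 0,"wy": 0,"wz": 0},{"dx": 0,"dy": 0,"dz": -0.8,"wx": 0,"wy": 0,"wz": 0},{"dx": 0,"dy": 0,"dz": -1,"wx": 0,"wy": 0,"wz": 0},{"dx": 0,"dy": 0,"dz": -1,"wx": 0,"wy": 0,"wz": 0},{"dx": 0,"dy": 0,"dz": -0.6,"wx": 0,"wy": 0,"wz": 0}])

```text
time_s: 14.9
eef_pos: [562.7, 227.7, 162.9]
ee_rot: [0.002, -0.106, 0.994, 0.0]
force: [0.5, 0.9, -0.7]
grip_width: 0.705
grip_force: 0.0
```

Run:
```python
from h import *
np.set_printoptions(precision=2,suppress=True)
wr('scraper','w6.png');wr('lid_tab');go([-108,0,150])
```

```text
t 14.9 dock [ 12.09 185.29 162.94] z 162.94366479037294 yaw -167.83594982022524 R [[-0.978, -0.211, 0.003], [-0.211, 0.978, 0.001], [-0.003, -0.0, -1.0]] j [ 0.19  0.57  1.36 -0.    1.21 -1.59] F [ 0.45  0.93 -0.66] g 0.7045985422446503 0.0
scraper 0.63 world [560.04 227.33   0.41] dock [  9.46 185.52   0.41]
scraper 0.31 world [505.78 454.8   -1.54] dock [  4.5  419.32  -1.54]
t 15.0 dock [ 12.48 185.31 162.9 ] z 162.90361216768878 yaw -167.83128962338097 R [[-0.978, -0.211, 0.005], [-0.211, 0.978, 0.001], [-0.005, -0.0, -1.0]] j [ 0.19  0.57  1.36 -0.    1.2  -1.59] F [0.4  0.14 0.15] g 0.705494437879979 0.0
lid_tab 0.81 world [487.66  23.96  53.18] dock [-104.26    2.04   53.18]
t 15.1 dock [ 11.33 185.29 159.85] z 159.84513004715322 yaw -167.83508846702375 R [[-0.978, -0.211, -0.0], [-0.211, 0.978, -0.0], [0.0, -0.0, -1.0]] j [ 0.19  0.57  1.37 -0.    1.2  -1.59] F [-0.46 -0.46 -0.22] g 0.7047217761908867 0.0
units [ 4.77 -7.41  0.39]
```

View pics/w6.png

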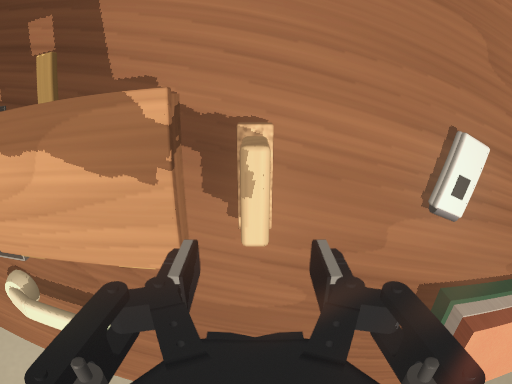

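Scraper stands upright at its old place (255,185), lid bare. On to the tab.

step_arm(increments=[{"dx": 0.6,"dy": -0.9,"dz": 0,"wx": 0,"wy": 0,"wz": 0},{"dx": 0.6,"dy": -0.95,"dz": 0,"wx": 0,"wy": 0,"wz": 0},{"dx": 0.6,"dy": -0.95,"dz": 0,"wx": 0,"wy": 0,"wz": 0},{"dx": 0.6,"dy": -0.95,"dz": 0,"wx": 0,"wy": 0,"wz": 0},{"dx": 0.6,"dy": -0.95,"dz": 0,"wx": 0,"wy": 0,"wz": 0}])

```text
time_s: 15.6
eef_pos: [512.5, 95.9, 158.9]
ee_rot: [-0.001, -0.106, 0.994, 0.0]
force: [1.6, 1.1, -0.0]
grip_width: 0.701
grip_force: 0.0
```

step_arm(increments=[{"dx": 0.6,"dy": -0.95,"dz": 0,"wx": 0,"wy": 0,"wz": 0},{"dx": 0.6,"dy": -0.95,"dz": 0,"wx": 0,"wy": 0,"wz": 0},{"dx": 0.45,"dy": -0.8,"dz": 0,"wx": 0,"wy": 0,"wz": 0},{"dx": 0,"dy": 0,"dz": 0.6,"wx": 0,"wy": 0,"wz": 0},{"dx": 0,"dy": 0,"dz": 0.6,"wx": 0,"wy": 0,"wz": 0}])

```text
time_s: 16.1
eef_pos: [486.9, 21.6, 129.0]
ee_rot: [-0.0, -0.105, 0.994, 0.0]
force: [-0.3, -0.7, -0.2]
grip_width: 0.707
grip_force: 0.0
```

Run:
```python
from h import *
np.set_printoptions(precision=2,suppress=True)
wr('lid_tab','w7.png');wr('lid_tab');wr('dock');go([-105,1,60])
```

```text
t 16.1 dock [-105.46   -0.11  128.96] z 128.96002335915577 yaw -167.91461403559163 R [[-0.978, -0.209, -0.001], [-0.209, 0.978, 0.0], [0.001, 0.0, -1.0]] j [-0.2   0.38  1.77  0.    0.99 -1.98] F [-0.25 -0.72 -0.22] g 0.7070102499489891 0.0
lid_tab 0.62 world [487.06  21.07  52.49] dock [-105.46   -0.66   52.49]
t 16.2 dock [-106.22    0.71  127.77] z 127.7725292980777 yaw -167.86233369985086 R [[-0.978, -0.21, -0.005], [-0.21, 0.978, 0.001], [0.005, 0.002, -1.0]] j [-0.2   0.38  1.77 -0.    0.99 -1.98] F [ 0.2  -1.1  -0.09] g 0.7024764525580693 0.0
lid_tab 0.91 world [485.71  20.09  53.67] dock [-106.99   -1.33   53.67]
t 16.3 dock [-105.04    0.51  129.74] z 129.74495212341148 yaw -167.83349569537071 R [[-0.978, -0.211, -0.001], [-0.211, 0.978, 0.0], [0.001, 0.001, -1.0]] j [-0.2   0.38  1.77  0.    1.   -1.98] F [ 0.52 -0.85  0.51] g 0.7022135516235719 0.0
dock 0.62 world [595.68  46.02   0.1 ] dock [5.98 0.78 0.1 ]
t 16.4 dock [-104.64    0.41  130.45] z 130.44869840432884 yaw -167.82167674412216 R [[-0.977, -0.211, 0.0], [-0.211, 0.977, -0.0], [-0.0, -0.0, -1.0]] j [-0.19  0.38  1.77 -0.    1.   -1.98] F [ 0.26 -0.02  0.71] g 0.6985461283217212 0.0
units [0.02 0.02 2.82]
```

View pics/w7.png

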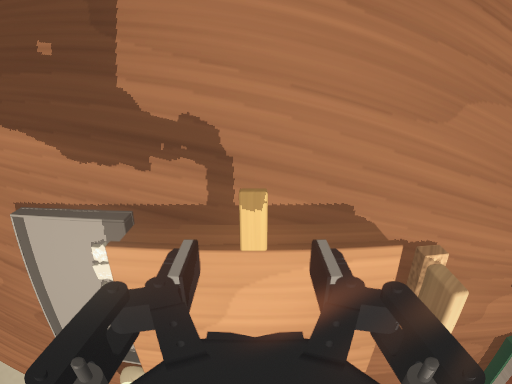

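Tab at (254,220), centred between the fingers.

step_arm(increments=[{"dx": 0,"dy": 0,"dz": 0.8,"wx": 0,"wy": 0,"wz": 0},{"dx": 0,"dy": 0,"dz": 0.8,"wx": 0,"wy": 0,"wz": 0},{"dx": 0,"dy": 0,"dz": 0.7,"wx": 0,"wy": 0,"wz": 0},{"dx": 0,"dy": 0,"dz": 0.4,"wx": 0,"wy": 0,"wz": 0},{"dx": 0,"dy": 0,"dz": 0.12,"wx": 0,"wy": 0,"wz": 0}], fingers=50)

```text
time_s: 16.9
eef_pos: [487.3, 22.3, 59.1]
ee_rot: [-0.0, -0.106, 0.994, 0.0]
force: [0.5, -0.7, 1.1]
grip_width: 0.586
grip_force: 0.0
```

step_arm(increments=[{"dx": 0,"dy": 0,"dz": 0,"wx": 0,"wy": 0,"wz": 0},{"dx": 0,"dy": 0,"dz": 0,"wx": 0,"wy": 0,"wz": 0},{"dx": 0,"dy": 0,"dz": 0,"wx": 0,"wy": 0,"wz": 0},{"dx": 0,"dy": 0,"dz": 0,"wx": 0,"wy": 0,"wz": 0},{"dx": 0,"dy": 0,"dz": 0,"wx": 0,"wy": 0,"wz": 0}], fingers=0, squeeze=30)

```text
time_s: 17.4
eef_pos: [488.2, 21.0, 60.5]
ee_rot: [0.001, -0.106, 0.994, -0.001]
force: [-0.7, -9.0, 0.5]
grip_width: 0.225
grip_force: 32.9
```

Run:
```python
from h import *
np.set_printoptions(precision=2,suppress=True)
go([-105,1,60])
# arc of TCP, tool vertical: start x0,z0
R=np.hypot(190,6);a0=np.arctan2(6,190)
P=lambda t:np.array([-R*np.cos(a0+t),R*np.sin(a0+t)])
ts=np.linspace(0,1.47,21)
p=np.array([P(t) for t in ts]);d=np.diff(p,axis=0)/25
for t,k in zip(ts[1:],d): print(round(t,2),'dx',round(-k[0],2),'dz',round(-k[1],2))
```

```text
t 17.4 dock [-104.38   -0.97   60.54] z 60.544799509589375 yaw -167.82375445846924 R [[-0.978, -0.211, 0.002], [-0.211, 0.978, -0.002], [-0.002, -0.003, -1.0]] j [-0.2   0.49  1.82 -0.    0.83 -1.98] F [-0.7  -9.01  0.48] g 0.2254502789148363 32.90196508169174
units [0.02 0.08 0.02]
0.07 dx -0.04 dz -0.56
0.15 dx -0.08 dz -0.55
0.22 dx -0.12 dz -0.55
0.29 dx -0.16 dz -0.54
0.37 dx -0.2 dz -0.52
0.44 dx -0.24 dz -0.51
0.51 dx -0.27 dz -0.49
0.59 dx -0.31 dz -0.47
0.66 dx -0.34 dz -0.44
0.74 dx -0.37 dz -0.42
0.81 dx -0.4 dz -0.39
0.88 dx -0.43 dz -0.36
0.96 dx -0.45 dz -0.32
1.03 dx -0.48 dz -0.29
1.1 dx -0.5 dz -0.25
1.18 dx -0.51 dz -0.22
1.25 dx -0.53 dz -0.18
1.32 dx -0.54 dz -0.14
1.4 dx -0.55 dz -0.1
1.47 dx -0.56 dz -0.06
```

step_arm(increments=[{"dx": -0.04,"dy": -0.06,"dz": -0.56,"wx": 0,"wy": 0,"wz": 0},{"dx": -0.08,"dy": 0,"dz": -0.55,"wx": 0,"wy": 0,"wz": 0},{"dx": -0.12,"dy": 0,"dz": -0.55,"wx": 0,"wy": 0,"wz": 0},{"dx": -0.16,"dy": 0,"dz": -0.54,"wx": 0,"wy": 0,"wz": 0},{"dx": -0.2,"dy": 0,"dz": -0.52,"wx": 0,"wy": 0,"wz": 0}])

```text
time_s: 17.9
eef_pos: [502.6, 24.0, 128.3]
ee_rot: [0.0, -0.106, 0.994, -0.0]
force: [4.1, 1.3, -8.3]
grip_width: 0.223
grip_force: 31.5
```

Run:
```python
from h import *
np.set_printoptions(precision=2,suppress=True)
st();wr('lid_tab')
```

```text
t 17.9 dock [-89.69  -1.08 128.26] z 128.2622745882198 yaw -167.8291699260386 R [[-0.978, -0.211, 0.0], [-0.211, 0.978, -0.0], [-0.0, -0.0, -1.0]] j [-0.19  0.41  1.73  0.    1.01 -1.97] F [ 4.12  1.27 -8.26] g 0.2229680070906126 31.513592004776
t 17.9 dock [-89.69  -1.08 128.26] z 128.2622745882198 yaw -167.8291699260386 R [[-0.978, -0.211, 0.0], [-0.211, 0.978, -0.0], [-0.0, -0.0, -1.0]] j [-0.19  0.41  1.73  0.    1.01 -1.97] F [ 4.12  1.27 -8.26] g 0.2229680070906126 31.513592004776
lid_tab 0.62 world [501.95  23.84 117.97] dock [-90.33  -1.09 117.97]
```

Following the arc well; continue.

step_arm(increments=[{"dx": -0.24,"dy": 0,"dz": -0.51,"wx": 0,"wy": 0,"wz": 0},{"dx": -0.27,"dy": 0,"dz": -0.49,"wx": 0,"wy": 0,"wz": 0},{"dx": -0.31,"dy": 0,"dz": -0.47,"wx": 0,"wy": 0,"wz": 0},{"dx": -0.34,"dy": 0,"dz": -0.44,"wx": 0,"wy": 0,"wz": 0},{"dx": -0.37,"dy": 0,"dz": -0.42,"wx": 0,"wy": 0,"wz": 0}])

```text
time_s: 18.5
eef_pos: [539.3, 32.0, 185.0]
ee_rot: [-0.001, -0.106, 0.994, 0.0]
force: [3.0, 0.1, -9.8]
grip_width: 0.221
grip_force: 31.4
```

step_arm(increments=[{"dx": -0.4,"dy": 0,"dz": -0.39,"wx": 0,"wy": 0,"wz": 0},{"dx": -0.43,"dy": 0,"dz": -0.36,"wx": 0,"wy": 0,"wz": 0},{"dx": -0.45,"dy": 0,"dz": -0.32,"wx": 0,"wy": 0,"wz": 0},{"dx": -0.48,"dy": 0,"dz": -0.29,"wx": 0,"wy": 0,"wz": 0},{"dx": 0,"dy": 0,"dz": 0,"wx": 0,"wy": 0,"wz": 0}])

```text
time_s: 19.0
eef_pos: [583.2, 41.6, 219.3]
ee_rot: [-0.0, -0.106, 0.994, 0.0]
force: [1.0, 2.9, -4.0]
grip_width: 0.225
grip_force: 32.8
```

Run:
```python
from h import *
np.set_printoptions(precision=2,suppress=True)
st();wr('lid_tab')
```

```text
t 19.0 dock [ -7.19  -0.9  219.27] z 219.26650293877455 yaw -167.81756150813663 R [[-0.977, -0.211, -0.0], [-0.211, 0.977, 0.001], [0.0, 0.001, -1.0]] j [-0.13  0.47  1.36  0.    1.3  -1.91] F [ 1.    2.89 -3.96] g 0.2251412694410984 32.769357562065125
t 19.0 dock [ -7.19  -0.9  219.27] z 219.26650293877455 yaw -167.81756150813663 R [[-0.977, -0.211, -0.0], [-0.211, 0.977, 0.001], [0.0, 0.001, -1.0]] j [-0.13  0.47  1.36  0.    1.3  -1.91] F [ 1.    2.89 -3.96] g 0.2251412694410984 32.769357562065125
lid_tab 0.94 world [581.45  41.84 211.29] dock [ -8.81  -0.31 211.29]
```

step_arm(increments=[{"dx": -0.5,"dy": 0,"dz": -0.25,"wx": 0,"wy": 0,"wz": 0},{"dx": -0.51,"dy": 0,"dz": -0.22,"wx": 0,"wy": 0,"wz": 0},{"dx": -0.53,"dy": 0,"dz": -0.18,"wx": 0,"wy": 0,"wz": 0},{"dx": -0.54,"dy": 0,"dz": -0.14,"wx": 0,"wy": 0,"wz": 0},{"dx": -0.55,"dy": 0,"dz": -0.1,"wx": 0,"wy": 0,"wz": 0}])

```text
time_s: 19.6
eef_pos: [646.1, 55.4, 241.1]
ee_rot: [-0.002, -0.106, 0.994, 0.0]
force: [-4.7, 2.2, -5.7]
grip_width: 0.223
grip_force: 32.8
```

step_arm(increments=[{"dx": -0.56,"dy": 0,"dz": -0.06,"wx": 0,"wy": 0,"wz": 0},{"dx": 0,"dy": 0,"dz": 0,"wx": 0,"wy": 0,"wz": 0},{"dx": 0,"dy": 0,"dz": 0,"wx": 0,"wy": 0,"wz": 0},{"dx": 0,"dy": 0,"dz": 0,"wx": 0,"wy": 0,"wz": 0}])

```text
time_s: 20.0
eef_pos: [660.0, 58.4, 242.7]
ee_rot: [-0.001, -0.106, 0.994, 0.001]
force: [0.3, 5.4, -7.4]
grip_width: 0.223
grip_force: 32.4
```

Run:
```python
from h import *
np.set_printoptions(precision=2,suppress=True)
st();wr('lid_tab')
```

```text
t 20.0 dock [ 71.47  -0.75 242.67] z 242.66870027775497 yaw -167.82359452557986 R [[-0.978, -0.211, -0.001], [-0.211, 0.978, 0.001], [0.001, 0.001, -1.0]] j [-0.09  0.64  1.04  0.    1.47 -1.87] F [ 0.26  5.37 -7.43] g 0.2231566598036147 32.387495934963226
t 20.0 dock [ 71.47  -0.75 242.67] z 242.66870027775497 yaw -167.82359452557986 R [[-0.978, -0.211, -0.001], [-0.211, 0.978, 0.001], [0.001, 0.001, -1.0]] j [-0.09  0.64  1.04  0.    1.47 -1.87] F [ 0.26  5.37 -7.43] g 0.2231566598036147 32.387495934963226
lid_tab 0.66 world [650.74  51.96 235.76] dock [ 61.05  -5.06 235.76]
```

step_arm(increments=[{"dx": 0,"dy": 0,"dz": 0,"wx": 0,"wy": 0,"wz": 0},{"dx": 0,"dy": 0,"dz": 0,"wx": 0,"wy": 0,"wz": 0},{"dx": 0,"dy": 0,"dz": 0,"wx": 0,"wy": 0,"wz": 0},{"dx": 0,"dy": 0,"dz": 0,"wx": 0,"wy": 0,"wz": 0},{"dx": 0,"dy": 0,"dz": 0,"wx": 0,"wy": 0,"wz": 0}], fingers=60)

```text
time_s: 20.6
eef_pos: [660.8, 57.8, 243.8]
ee_rot: [0.0, -0.106, 0.994, -0.0]
force: [0.2, 0.3, -0.2]
grip_width: 0.704
grip_force: 0.0
```

step_arm(increments=[{"dx": 0,"dy": 0,"dz": -0.4,"wx": 0,"wy": 0,"wz": 0},{"dx": 0,"dy": 0,"dz": -0.8,"wx": 0,"wy": 0,"wz": 0},{"dx": 0,"dy": 0,"dz": -1,"wx": 0,"wy": 0,"wz": 0},{"dx": 0,"dy": 0,"dz": -1,"wx": 0,"wy": 0,"wz": 0},{"dx": 0,"dy": 0,"dz": 0,"wx": 0,"wy": 0,"wz": 0}])

```text
time_s: 21.1
eef_pos: [661.4, 58.0, 328.2]
ee_rot: [0.004, -0.106, 0.994, -0.001]
force: [0.2, -0.2, 0.4]
grip_width: 0.704
grip_force: 0.0
```

step_arm(increments=[{"dx": 1,"dy": 0,"dz": 0,"wx": 0,"wy": 0,"wz": 0},{"dx": 1,"dy": 0,"dz": 0,"wx": 0,"wy": 0,"wz": 0},{"dx": 1,"dy": 0,"dz": 0,"wx": 0,"wy": 0,"wz": 0},{"dx": 1,"dy": 0,"dz": 0,"wx": 0,"wy": 0,"wz": 0},{"dx": 1,"dy": 0,"dz": 0,"wx": 0,"wy": 0,"wz": 0}])

```text
time_s: 21.6
eef_pos: [537.4, 31.5, 323.2]
ee_rot: [-0.0, -0.106, 0.994, 0.0]
force: [0.6, -0.3, 0.4]
grip_width: 0.704
grip_force: 0.0
```

Run:
```python
from h import *
np.set_printoptions(precision=2,suppress=True)
c=cap('top','t8.png')
for n in('scraper','chip0','lid_tab'):
    for d in eyes.landmark_of('top',n)[:7]: print(n,d['p'],dk(w(c,d['point'])))
c=cap('scene','s8.png')
for n in('scraper','chip0','lid_tab'):
    for d in eyes.landmark_of('scene',n)[:7]: print(n,d['p'],dk(w(c,d['point'])))
a=cv2.resize(cv2.imread('pics/s8.png')[90:290,160:360],(396,396));b=cv2.resize(cv2.imread('pics/t8.png')[120:270,160:310+40],(396,312))
b=cv2.copyMakeBorder(b,0,84,0,0,0);cv2.imwrite('pics/f.png',np.hstack([a,b]));st()
```

```text
scraper 0.85 [  4.89 184.62  -1.22]
chip0 0.64 [   8.17 -160.75   14.25]
chip0 0.64 [  -0.81 -138.47   14.3 ]
chip0 0.62 [ -22.19 -157.27    9.47]
chip0 0.61 [  42.24 -153.37    4.56]
chip0 0.6 [ -45.34 -153.23   10.87]
scraper 0.38 [  2.33 183.95  -1.45]
chip0 0.63 [ -20.35 -156.09   10.27]
chip0 0.63 [   8.5  -157.8    11.26]
chip0 0.46 [ -40.97 -158.36    8.42]
chip0 0.44 [  41.78 -148.47   15.62]
chip0 0.42 [   3.23 -139.61   22.97]
lid_tab 0.73 [ 62.93   1.32 232.14]
t 22.0 dock [-52.32  -1.2  323.14] z 323.1402677139439 yaw -167.82378744878184 R [[-0.978, -0.211, -0.0], [-0.211, 0.978, 0.0], [0.0, 0.0, -1.0]] j [-0.16  0.31  1.33 -0.    1.5  -1.94] F [-0.29  0.72 -0.65] g 0.7014040544472057 0.0
```

View pics/f.png

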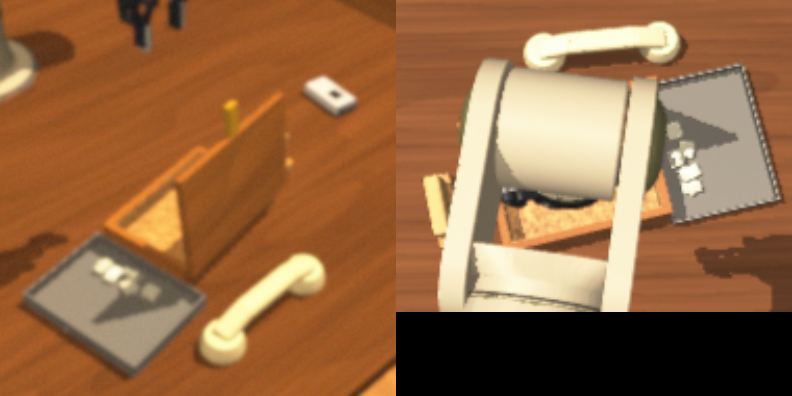

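The lid stands upright (230,190), all five chips are in the tray, the scraper stands in its place, and the bystanders in view (handset, flip phone) have not moved.

```bash
python3 -c "
from rig import finish_job
print(finish_job())"
```

```text
the job is handed in; nothing more can be done
None
```

I swept all five chips into the tray with the scraper, stood it back upright within a few mm of where it was, and left the lid standing open at about 1.46 rad; the job is handed in at about 22 s, its verdict not shown.

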